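# Pack the loom weights in the finds tray

### The job

Pack the four whole terracotta loom weights into the finds tray, each standing upright and fully down in the recess made for it: the pyramid in the square one, the oblong block in the oblong one, the cone in the plain round one, and the ring over the post in the large round one. Set them down, do not drop them, and leave the two other sherds (the thin-walled jar neck and the three-cornered lump) where they are.

Things in the scene. Friction and masses are not known exactly. Their poses are not given: they have to be found in the camera images.
- pyramid_weight: Pyramidal loom weight, whole: a truncated square pyramid, base 50 x 50 mm, top 30 x 30 mm, 64 mm high, a small dark hole through it near the top. About 0.2 kg. x and y are square to its base edges. Terracotta, standing on its base on the table; origin at the centre of the base, z up.
- oblong_weight: Oblong loom weight, whole: a brick-like block, base 70 mm (x) by 38 mm (y), top 64 x 34 mm, 44 mm high, two small dark holes through its long sides. About 0.2 kg. Terracotta, standing on its base on the table; origin at the centre of the base, z up.
- cone_weight: Conical loom weight, whole: a solid truncated cone, base diameter 48 mm, flat top of diameter 28 mm, 58 mm high, a small dark hole through it near the top. About 0.12 kg. Terracotta, standing on its base on the table; origin at the centre of the base, z up.
- ring_weight: Ring-shaped loom weight, whole: a thick ring, outer diameter 64 mm, hole of diameter 28 mm upright through the middle, 36 mm high. About 0.16 kg. Terracotta, standing on its base on the table; origin at the centre of the base, z up.
- seat_square: The square recess, 67 x 67 mm, 6 mm deep: the pyramid's place. A 106 mm square grey plastic insert, 16 mm thick, one of four fixed at 110 mm spacing in a shallow tray, 232 mm square, its rim level with their tops, 20 mm above the table. Origin: centre of its underside, 4 mm up; z up, x and y along its edges; recess floor at z = 10 mm.
- seat_oblong: The oblong recess, 87 mm along its x by 55 mm along its y, 6 mm deep: the oblong weight's place. A 106 mm square grey plastic insert, 16 mm thick, one of four fixed at 110 mm spacing in a shallow tray, 232 mm square, its rim level with their tops, 20 mm above the table. Origin: centre of its underside, 4 mm up; z up, x and y along its edges; recess floor at z = 10 mm.
- seat_round: The plain round recess, diameter 65 mm, 6 mm deep: the cone's place. A 106 mm square grey plastic insert, 16 mm thick, one of four fixed at 110 mm spacing in a shallow tray, 232 mm square, its rim level with their tops, 20 mm above the table. Origin: centre of its underside, 4 mm up; z up, x and y along its edges; recess floor at z = 10 mm.
- seat_post: Large round recess, diameter 81 mm, 6 mm deep, with a central white post, diameter 12 mm, 12 mm tall: the ring's place. A 106 mm square grey plastic insert, 16 mm thick, one of four fixed at 110 mm spacing in a shallow tray, 232 mm square, its rim level with their tops, 20 mm above the table. Origin: centre of its underside, 4 mm up; z up, x and y along its edges; recess floor at z = 10 mm.
- neck_sherd: Look-alike, to be left: neck of a small jar, a thin-walled tube open at both ends, flaring to a lip of diameter 60 mm, wall 5 mm, 52 mm high. Terracotta, standing on its base on the table; origin at the centre of the base, z up.
- lump_sherd: Look-alike, to be left: a three-cornered broken lump without a hole, about 64 mm across and 42 mm high. Terracotta, standing on its base on the table; origin at the centre of the base, z up.
Mind the look-alikes: they are no part of the job. What is shaped like the seat_post but turquoise is not meant. What is shaped like the cone_weight but green is not meant.

How it is judged:
By the outcome, as a careful person would: the job done as asked, in the order asked, and still so for the second after the job is handed in, with the robot touching nothing.
It also fails if it takes over 112 s, if anything falls off the work surface, if the arm or the gripper's body presses on something with over 40 N, if the wrist force passes 120 N, or if a joint passes its speed limit or range.

### The arm

A 6-joint arm with a two-finger parallel gripper is mounted at the origin on the work surface. World frame = base frame: x ahead of the robot, y to its left, z up, the work surface at z = 0. Lengths are in m, angles in rad, forces in N, time in s.
With the tool pointing down it reaches from about 0.325 to 0.875 m from the base axis. Payload 4.4 kg.
Tool frame: the origin (TCP) lies on the centre line of the jaws, within the pads' length; the fingertips stand 22 mm ahead of it and the grasp point (between the pads) lies 3 mm ahead of it; z points along the fingers, y is the line along which they close (so a half turn about z gives the same grasp; the last joint's range is limited). The gripper opens to 85 mm and grips with 20 to 120 N. Pads are 22 mm wide; open, the fingers measure 114 mm over their backs; the gripper's body (76 mm by 85 mm) begins 54 mm behind the grasp point. The pads swing forward as they close: fully open they stand 13 mm farther back than shut.
Start: joints at [0.967, 0.207, 1.542, -0, 1.393, -0.15], TCP at [0.252, 0.517, 0.253] pointing down, gripper open.
Joint ranges: [-2.73, 2.73], [-0.86, 2.22], [0.23, 2.46], [-1.11, 4.25], [0.08, 2.63], [-2.82, 2.82]. Speed limits (rad/s): [2.79, 2.79, 3.14, 3.14, 3.14, 3.14].

### API

Orientations are given as a unit quaternion [x, y, z, w].
In Python, from station import * gives the robot as it stands.
- The arm moves only by the shell command python3 -m inch 'ROWS' [OPENING]. ROWS is JSON, a list of rows, each a list of 4 numbers: the shift along the tool's x, y, z normalised to -1 to 1, where 1 is 100 cm, then the turn about the tool's z normalised to -1 to 1, where 1 is 1.5 rad. In form: [[dx, dy, dz, roll], ...]. A call has 1 to 20 rows; each row is the pose to reach, as a shift and turn from the pose commanded when the call began, along the tool's axes at that moment; what a row does not reach only later rows make up. A row lasts 1/8 s, in which the tool goes at most 62.5 mm and 10.7 degrees, less where a joint would pass 70% of its speed; a pose out of reach is approached as far as the arm can. A call with a number of a shift or a turn outside -1 to 1 is refused whole. A call with a gripper value outside its range is refused whole. OPENING is the opening, from 0 (shut) to 1 (fully open), set as the call begins (- or left out, the last holds). The fingers move at their own pace and stop on an object; the grip force is fixed at half the most. Time passes only in rows, so rows that repeat a pose let the fingers close. It gives the time, the measured TCP pose, the force, the opening and the grip force at its end, in the units of the state.
- get_obs(): the state, without advancing time (a new reading comes with each control period).
- grab_frame(name): name is "scene" or "top" or "wrist"; returns a dict with "color" (420x560x3 uint8, blue, green, red), "intrinsics" (3x3 intrinsics, pixels), "k1" (the pictures are not rectified: a ray, as slopes to the right and down, at radius r is drawn at 1 + k1 r^2 times it, then the intrinsics apply), "extrinsics" (4x4, takes a point from world to camera coordinates); the wrist camera has in their place "mount" (4x4, takes a point from camera to tool coordinates, whose origin is the TCP and whose axes are the flange's). Camera axes: x right, y down, z forward; pixel columns grow to the right and rows downward; lengths in m; the calibration is good to about 2 mm. A picture is of the moment at which its call begins: read the wrist's pose just before it. There is no depth.
- sign_off(): hands the job in; it is judged then, once.
Trained networks look in a picture, given as the dict that the camera call returned (one of the last four; its "shot" number tells which), for a name from the list of things; names that differ only in an ending like _2 or _b are one class to them, and where a whole thing is asked for, a point or a joint stands for the part that bears it (a point fixed in the world has none). Each returns a list of dicts, best first, with "p" (0 to 1); they miss things now and then, are a little off and sometimes report something else, mostly with a low value. They report only what shows in the picture. A call takes as long as a camera call. They do not tell look-alikes from the thing itself.
- trace(picture, target): "pixels" (420x560 bool, what is visible of it).
- place_of(picture, target): "position" ([x, y, z] in m, in the coordinates of the camera as it stood for that picture, good to about 4 mm: a listed point, or the origin of a listed thing).
The state is a dict: "clock": time; "qpos": joint angles; "dq": joint speeds; "joint_torque": joint torques, N m; "position": TCP position; "tcp_rot": TCP orientation; "wrist_force": force on the tool from outside, world axes, zero at the start; "torque": the same for the moment, N m; "gripper_width": finger opening in m; "grasp_force": force on a finger pad.
Only numpy, scipy, OpenCV 4.12 (cv2) and the standard library are available. Lean on these libraries where they do the work, as an engineer would, in place of code of your own. Each camera call takes 0.05 s, during which the arm holds its last target. There are 200 camera calls.

## Working session

There is one attempt and no reset: what is moved stays moved. The work goes in short steps, Python scripts to look and compute and a shell command to move; the robot and the scene stay as the last step left them, time stands still between calls to the robot, and variables do not carry over. Pictures are saved under pics/ and viewed, at most 14 in all, crops included, and the job is handed in when it is done.

```bash
ls; mkdir -p pics
cat > h.py <<'E'
from station import *
import numpy as np, cv2
from scipy.spatial.transform import Rotation as R
def world(c,pic,obs=None):
    c=np.append(c,1)
    if 'extrinsics' in pic: return (np.linalg.inv(pic['extrinsics'])@c)[:3]
    t=(np.array(pic['mount'])@c)[:3]
    return R.from_quat(obs['tcp_rot']).apply(t)+obs['position']
def pose(pic,obs=None):  # camera->world R,t
    if 'extrinsics' in pic:
        M=np.linalg.inv(pic['extrinsics'])
    else:
        T=np.eye(4);T[:3,:3]=R.from_quat(obs['tcp_rot']).as_matrix();T[:3,3]=obs['position'];M=T@np.array(pic['mount'])
    return M[:3,:3],M[:3,3]
def ray(uv,pic,obs=None):
    K=np.array(pic['intrinsics']);k=pic['k1']
    d=cv2.undistortPoints(np.array(uv,float).reshape(-1,1,2),K,np.array([k,0,0,0.]))[:,0]
    Rm,t=pose(pic,obs)
    return t,np.c_[d,np.ones(len(d))]@Rm.T
def onplane(uv,z,pic,obs=None):
    t,d=ray(uv,pic,obs); return t+d*((z-t[2])/d[:,2])[:,None]
def project(P,pic,obs=None):
    Rm,t=pose(pic,obs);c=(np.atleast_2d(P)-t)@Rm
    p,_=cv2.projectPoints(c,np.zeros(3),np.zeros(3),np.array(pic['intrinsics']),np.array([pic['k1'],0,0,0.]))
    return p[:,0]
NAMES="pyramid_weight oblong_weight cone_weight ring_weight seat_square seat_oblong seat_round seat_post neck_sherd lump_sherd".split()
E
python3 - <<'E'
from h import *
o=get_obs();print(o)
for n in ("scene","top"):
    p=grab_frame(n);cv2.imwrite(f"pics/{n}0.png",p['color'])
    print(n,p['intrinsics'],p['k1'],pose(p)[1].round(3))
    for k in NAMES:
        for r in place_of(p,k): print(k,round(r['p'],2),world(r['position'],p).round(4),project(world(r['position'],p),p).round(0))
E
```

```text
pics
{'clock': 0.0, 'qpos': array([ 9.66497855e-01,  2.07440766e-01,  1.54296308e+00,  1.17198728e-05,
        1.39349667e+00, -1.50478910e-01]), 'dq': array([-0.00115661, -0.00020681, -0.00029199,  0.00061873, -0.00100069,
        0.00021386]), 'joint_torque': array([-8.46879502e-04, -3.83030784e+01, -2.91596121e+01, -3.65063424e-04,
        1.06903247e-02,  2.36943657e-05]), 'position': array([0.2516698 , 0.51620992, 0.25210958]), 'tcp_rot': array([ 2.24968461e-01,  9.74365363e-01, -1.07060580e-03, -4.30578676e-04]), 'wrist_force': array([ 0.72012766, -0.15496334,  0.22145817]), 'torque': array([-0.00875286,  0.025568  , -0.02453306]), 'grasp_force': 0.0, 'gripper_width': 0.08535447975311655}
scene [[499.3280448    0.         277.91347476]
 [  0.         499.3280448  211.58477553]
 [  0.           0.           1.        ]] -0.1407764826495727 [1.072 0.344 0.844]
pyramid_weight 0.88 [ 4.352e-01 -2.266e-01 -3.000e-04] [[201. 215.]]
oblong_weight 0.78 [ 0.6074 -0.2115  0.0025] [[161. 266.]]
cone_weight 0.83 [ 0.4386 -0.0847  0.0033] [[251. 236.]]
cone_weight 0.76 [ 0.3518 -0.0932  0.0
[... 877 characters left out ...]
.6083 -0.2142 -0.0061] [[345. 118.]]
cone_weight 0.65 [ 0.354  -0.0902  0.0011] [[301. 213.]]
ring_weight 0.55 [ 0.446  -0.3415 -0.0017] [[397. 176.]]
ring_weight 0.48 [0.5425 0.1182 0.003 ] [[219. 142.]]
seat_square 0.78 [0.4674 0.2537 0.0054] [[167. 171.]]
seat_oblong 0.57 [0.5431 0.1174 0.0037] [[220. 142.]]
seat_oblong 0.44 [0.4395 0.145  0.0049] [[208. 181.]]
seat_round 0.74 [0.4336 0.1422 0.0028] [[209. 183.]]
seat_post 0.59 [0.5775 0.2229 0.0012] [[180. 130.]]
seat_post 0.25 [ 0.587  -0.0678 -0.0008] [[290. 125.]]
neck_sherd 0.82 [ 0.5859 -0.0682 -0.0008] [[291. 126.]]
neck_sherd 0.47 [0.5791 0.2238 0.0036] [[180. 130.]]
lump_sherd 0.92 [ 6.122e-01 -3.461e-01 -3.000e-04] [[395. 115.]]
```

View pics/scene0.png

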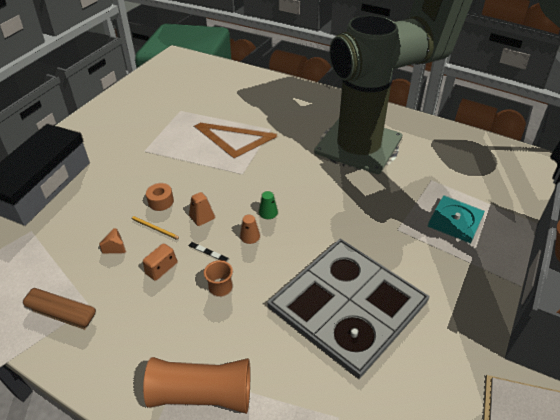

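View pics/top0.png

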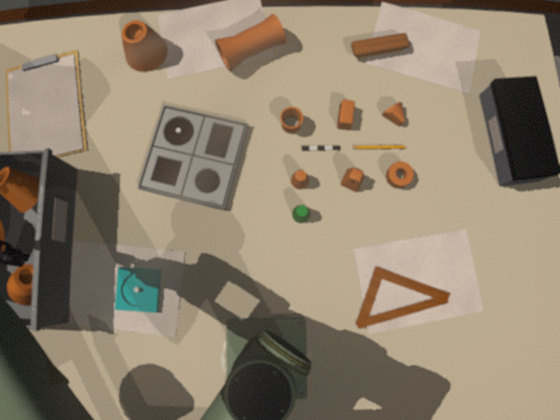

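Scene view: ring (160,196), pyramid (202,208), oblong (160,262). The tray seats are round (345,269), square (388,298), oblong (311,301) and post (354,334). The neck (218,277) and lump (113,241) are the sherds to leave.
There are two ambiguous pairs. For the cone, (250,229) is terracotta and (268,205) is green, so I take the terracotta one. For the post seat, (354,334) is in the grey tray and (457,219) is turquoise, so I take the grey one. Next I'll fit silhouettes in both views.

```bash
cat > fit.py <<'E'
from h import *
from scipy.optimize import minimize
def box(a,b,c,d,h): return np.array([[s*x/2,t*y/2,z] for x,y,z in((a,b,0),(c,d,h)) for s in(-1,1) for t in(-1,1)])
def cyl(d,e,h):
    t=np.linspace(0,2*np.pi,48,endpoint=False);return np.array([[r/2*np.cos(a),r/2*np.sin(a),z] for r,z in((d,0),(e,h)) for a in t])
M=dict(pyramid_weight=box(.05,.05,.03,.03,.064),oblong_weight=box(.07,.038,.064,.034,.044),cone_weight=cyl(.048,.028,.058),ring_weight=cyl(.064,.064,.036))
for s in("square","oblong","round","post"): M["seat_"+s]=box(.106,.106,.106,.106,.016)[4:]
S=4
def sil(P,pic,obs=None):
    m=np.zeros((420*S,560*S),np.uint8)
    cv2.fillConvexPoly(m,cv2.convexHull(((project(P,pic,obs)+.5)*S-.5).round().astype(np.int32)),1);return m>0
def hullmask(px,near):
    n,l,st,c=cv2.connectedComponentsWithStats(px.astype(np.uint8))
    if n<2:return None
    i=min((i for i in range(1,n) if st[i,4]>40),key=lambda i:np.hypot(*(c[i]-near)),default=None)
    if i is None or np.hypot(*(c[i]-near))>25:return None
    b=cv2.resize((l==i).astype(np.uint8)*255,None,fx=S,fy=S,interpolation=cv2.INTER_LINEAR)>127
    m=np.zeros(b.shape,np.uint8);cv2.fillConvexPoly(m,cv2.convexHull(np.argwhere(b)[:,::-1].astype(np.int32)),1);return m>0
def mask(name,guess,pic,obs=None):
    near=project(np.array(guess)+[0,0,.02],pic,obs)[0]
    for r in trace(pic,name):
        m=hullmask(r['pixels'],near)
        if m is not None:return m
def fit(name,guess,views,yaw0=0,dz=True):
    V=[(m,p,o) for p,o in views for m in[mask(name,guess,p,o)] if m is not None]
    yaws=[yaw0+k*np.pi/8 for k in range(8)] if M[name].shape[0]==8 else [yaw0+k*np.pi/8 for k in range(4)] if M[name].shape[0]==4 else [0]
    def cost(v):
        P=R.from_euler('z',v[3]*10).apply(M[name])+v[:3]
        return sum(1-(s&m).sum()/(s|m).sum() for m,p,o in V for s in[sil(P,p,o)])/len(V)
    best=None
    for y in yaws:
        v0=np.r_[guess,y/10];sx=np.vstack([v0]+[v0+d for d in np.diag([.006,.006,.006,.02])])
        r=minimize(cost,v0,method='Nelder-Mead',options=dict(initial_simplex=sx,maxfev=110))
        if best is None or r.fun<best.fun:best=r
    return best.x[:3].round(4),round(np.degrees(best.x[3]*10),1),round(1-best.fun,3),len(V)
E
cat > go.py <<'E'
from fit import *
G=dict(pyramid_weight=[.4356,-.2255,0],oblong_weight=[.608,-.213,0],cone_weight=[.4386,-.0847,0],ring_weight=[.445,-.3425,0],seat_square=[.466,.251,.004],seat_oblong=[.5437,.1176,.004],seat_round=[.4333,.1443,.004],seat_post=[.576,.221,.004])
V=[(grab_frame(n),None) for n in("scene","top")]
for k in G:
    print(k,fit(k,G[k],V))
p=V[0][0]['color'];q=V[1][0]['color']
a=cv2.resize(p[180:310,90:290],(800,520),interpolation=cv2.INTER_CUBIC);cv2.imwrite("pics/crop_objs.png",a)
b=cv2.resize(p[230:380,255:440],None,fx=3.2,fy=3.2,interpolation=cv2.INTER_CUBIC);cv2.imwrite("pics/crop_tray.png",b)
E
python3 go.py
```

```text
pyramid_weight (array([ 0.4378, -0.2204,  0.0011]), np.float64(-25.8), np.float64(0.965), 1)
oblong_weight (array([ 0.6081, -0.2117, -0.002 ]), np.float64(171.5), np.float64(0.905), 2)
cone_weight (array([ 0.4388, -0.0882,  0.0018]), np.float64(8.0), np.float64(0.929), 2)
ring_weight (array([ 0.4456, -0.3396,  0.0025]), np.float64(-11.0), np.float64(0.946), 2)
seat_square (array([0.4647, 0.2514, 0.0032]), np.float64(-15.6), np.float64(0.917), 2)
seat_oblong (array([0.5431, 0.1172, 0.0048]), np.float64(-15.0), np.float64(0.908), 2)
seat_round (array([0.438 , 0.1444, 0.0081]), np.float64(-14.5), np.float64(0.887), 2)
seat_post (array([0.57  , 0.2243, 0.005 ]), np.float64(-13.8), np.float64(0.896), 2)
```

View pics/crop_objs.png

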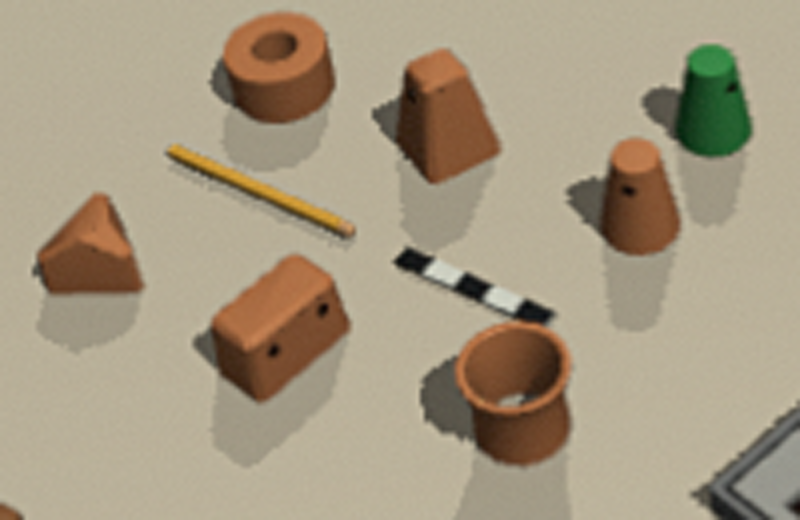

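View pics/crop_tray.png

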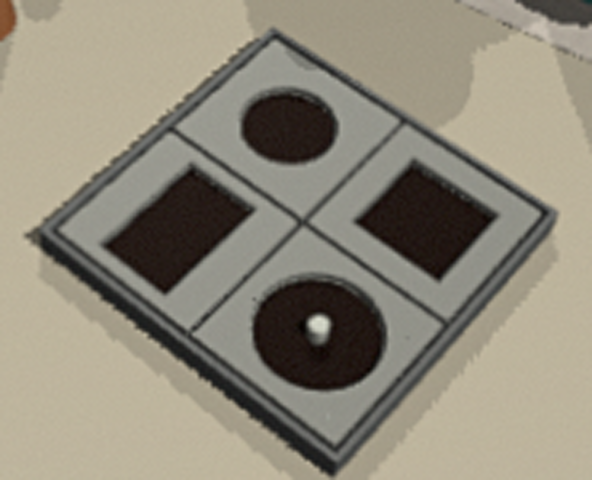

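The crops confirm it. The terracotta cone is at (640,200) in the enlarged crop, beside the green one at (713,100). The ring is at (280,68), the pyramid at (445,120) and the oblong with two holes at (280,330). The grey tray's post seat is at (320,330), and the oblong recess's long side runs along the round→oblong direction, at yaw about -14.5°.

```bash
cat > plan.py <<'E'
import sys
from h import *
# plan.py x y z closing_yaw_deg : shift/roll in row units
x,y,z,a=map(float,sys.argv[1:5]); o=get_obs(); Q=R.from_quat(o['tcp_rot'])
d=Q.inv().apply(np.array([x,y,z])-o['position']); yv=Q.apply([0,1,0]); c=np.degrees(np.arctan2(yv[1],yv[0]))
t=(a-c+90)%180-90
print("t",round(o['clock'],2),"row",np.r_[d,-np.radians(t)/1.5].round(4),"dist",np.linalg.norm(d).round(3),"turn",round(t,1),"q6",o['qpos'][5].round(2))
E
python3 plan.py .48 -.21 .30 70
```

```text
t 2.0 row [-0.5235 -0.5533 -0.0467 -0.0698] dist 0.763 turn 6.0 q6 -0.15
```

```bash
python3 -m inch '[[-0.5235,-0.5535,-0.0467,-0.07],[-0.5235,-0.5535,-0.0467,-0.07],[-0.5235,-0.5535,-0.0467,-0.07],[-0.5235,-0.5535,-0.0467,-0.07],[-0.5235,-0.5535,-0.0467,-0.07],[-0.5235,-0.5535,-0.0467,-0.07],[-0.5235,-0.5535,-0.0467,-0.07],[-0.5235,-0.5535,-0.0467,-0.07],[-0.5235,-0.5535,-0.0467,-0.07],[-0.5235,-0.5535,-0.0467,-0.07],[-0.5235,-0.5535,-0.0467,-0.07],[-0.5235,-0.5535,-0.0467,-0.07],[-0.5235,-0.5535,-0.0467,-0.07],[-0.5235,-0.5535,-0.0467,-0.07],[-0.5235,-0.5535,-0.0467,-0.07]]' 1
cat > look.py <<'E'
import sys
from fit import *
o=get_obs();p=grab_frame("wrist");cv2.imwrite(f"pics/{sys.argv[1]}.png",p['color'])
print(o['position'].round(4),o['clock'],o['qpos'].round(2))
G=dict(pyramid_weight=[.4370,-.2225,0],oblong_weight=[.608,-.2125,0],cone_weight=[.4387,-.0865,0],ring_weight=[.445,-.341,0],seat_square=[.4645,.2513,.004],seat_oblong=[.5435,.1167,.004],seat_round=[.437,.1443,.004],seat_post=[.571,.2237,.004])
V=[(p,o)]+[(grab_frame(n),None) for n in sys.argv[3:]]
for k in sys.argv[2].split(','):
    print(k,[ (world(r['position'],p,o).round(4),round(r['p'],2)) for r in place_of(p,k)][:2], fit(k,G[k],V) if mask(k,G[k],p,o) is not None else None)
E
python3 look.py w1 pyramid_weight,oblong_weight,cone_weight,ring_weight scene top
```

```text
clock: 3.88
position: [0.4796, -0.2085, 0.2997]
tcp_rot: [0.173, 0.985, 0.0, -0.0]
wrist_force: [0.1, 0.3, -1.2]
gripper_width: 0.0853
grasp_force: 0.0
[ 0.4796 -0.2085  0.2997] 3.875 [-0.58  0.06  1.61  0.    1.47 -1.8 ]
pyramid_weight [(array([ 0.435 , -0.2265,  0.0017]), 0.7)] (array([ 0.4357, -0.224 , -0.0018]), np.float64(63.6), np.float64(0.942), 2)
oblong_weight [(array([ 6.086e-01, -2.156e-01,  6.000e-04]), 0.73)] (array([ 0.6069, -0.2126, -0.0016]), np.float64(168.6), np.float64(0.935), 2)
cone_weight [(array([ 0.3492, -0.087 ,  0.0023]), 0.94), (array([ 0.4384, -0.0924,  0.0022]), 0.57)] (array([ 0.4371, -0.0901,  0.0005]), np.float64(21.3), np.float64(0.925), 2)
ring_weight [(array([ 0.4439, -0.3426, -0.0029]), 0.69)] (array([ 4.442e-01, -3.414e-01,  2.000e-04]), np.float64(10.1), np.float64(0.937), 3)
```

View pics/w1.png

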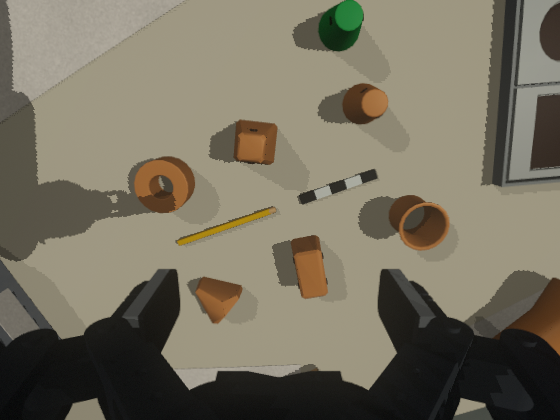

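Wrist view: pyramid (256,142), ring (164,185), terracotta cone (365,103), green cone (340,25), oblong (309,267). All agree with the fits.

```bash
python3 plan.py .4357 -.2248 .13 63.6;python3 plan.py .4357 -.2248 .034 63.6
```

```text
t 5.03 row [ 0.0366 -0.0289  0.17    0.0746] dist 0.176 turn -6.4 q6 -1.8
t 5.03 row [ 0.0366 -0.0289  0.266   0.0746] dist 0.27 turn -6.4 q6 -1.8
```

```bash
python3 -m inch '[[0.0366,-0.029,0.12,0.0746],[0.0366,-0.029,0.17,0.0746],[0.0366,-0.029,0.17,0.0746],[0.0366,-0.029,0.17,0.0746],[0.0366,-0.029,0.2,0.0746],[0.0366,-0.029,0.23,0.0746],[0.0366,-0.029,0.25,0.0746],[0.0366,-0.029,0.266,0.0746],[0.0366,-0.029,0.266,0.0746],[0.0366,-0.029,0.266,0.0746]]' 1
python3 -m inch '[[0,0,0,0],[0,0,0,0],[0,0,0,0],[0,0,0,0],[0,0,0,0],[0,0,0,0]]' 0
```

```text
clock: 6.28
position: [0.4369, -0.2257, 0.0353]
tcp_rot: [0.228, 0.974, -0.001, 0.001]
wrist_force: [0.2, 0.0, 0.9]
gripper_width: 0.0852
grasp_force: 0.0
clock: 7.02
position: [0.4363, -0.2252, 0.0351]
tcp_rot: [0.228, 0.974, -0.0, 0.001]
wrist_force: [-1.4, 1.5, 6.7]
gripper_width: 0.042
grasp_force: 60.2
```

```bash
python3 -m inch '[[0,0,-0.02,0],[0,0,-0.06,0],[0,0,-0.12,0],[0,0,-0.12,0],[0,0,-0.12,0]]'; python3 plan.py .4645 .2513 .155 75.5
```

```text
clock: 7.65
position: [0.4349, -0.2244, 0.1533]
tcp_rot: [0.228, 0.974, 0.0, -0.001]
wrist_force: [-0.6, -0.6, -2.6]
gripper_width: 0.0416
grasp_force: 61.0
t 7.65 row [ 0.185   0.4392 -0.0013 -0.1384] dist 0.477 turn 11.9 q6 -1.76
```

```bash
python3 -m inch '[[0.009,0.022,0,-0.007],[0.028,0.066,0,-0.02],[0.05,0.119,0,-0.037],[0.072,0.171,0,-0.054],[0.094,0.224,0,-0.071],[0.117,0.277,0,-0.087],[0.139,0.329,0,-0.104],[0.159,0.378,0,-0.119],[0.176,0.417,0,-0.131],[0.185,0.439,0,-0.138],[0.185,0.439,0,-0.138],[0.185,0.439,0,-0.138]]'; python3 look.py w2 pyramid_weight,seat_square,seat_post,seat_oblong,seat_round scene
```

```text
clock: 9.15
position: [0.4637, 0.2495, 0.152]
tcp_rot: [0.127, 0.992, -0.001, -0.002]
wrist_force: [0.1, 0.4, -2.4]
gripper_width: 0.0422
grasp_force: 61.0
[0.4637 0.2495 0.152 ] 9.15 [ 0.33  0.22  1.76 -0.    1.18 -0.99]
pyramid_weight [(array([0.463 , 0.2462, 0.1182]), 0.87)] None
seat_square [(array([0.463 , 0.2498, 0.0043]), 0.86)] None
seat_post [] None
seat_oblong [(array([0.5451, 0.1138, 0.0039]), 0.87)] None
seat_round [(array([0.4387, 0.1387, 0.0036]), 0.75)] (array([0.436 , 0.1459, 0.0055]), np.float64(75.9), np.float64(0.925), 2)
```

View pics/w2.png

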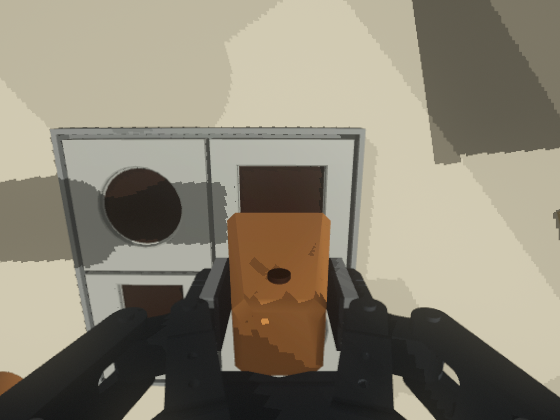

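Wrist view: the pyramid is held in the centre at (280,290), above the square recess (282,190), with the round one at (143,205). I'll check its tilt by projecting the upright model.

```bash
cat > held.py <<'E'
import sys
from fit import *
# fit held object's pose (x,y,z,yaw,tilts) to masks; held.py name view...
name=sys.argv[1];o=get_obs();Q=R.from_quat(o['tcp_rot']);yv=Q.apply([0,1,0]);c=np.arctan2(yv[1],yv[0])
g=np.r_[o['position'][:2],o['position'][2]-.034];V=[]
for n in sys.argv[2:]:
    p=grab_frame(n);ob=o if n=="wrist" else None
    m=mask(name,g,p,ob) if n!="wrist" else next((h for r in trace(p,name) for h in [hullmask(r['pixels'],np.argwhere(r['pixels']).mean(0)[::-1])]),None)
    if m is not None: V.append((m,p,ob))
def pts(v): return R.from_euler('xyz',[v[4]*10,v[5]*10,c+v[3]*10]).apply(M[name])+v[:3]
def cost(v): return sum(1-(s&m).sum()/(s|m).sum() for m,p,ob in V for s in[sil(pts(v),p,ob)])/len(V)
v0=np.r_[g,0,0,0];e=np.r_[.005,.005,.005,.01,.01,.01]
r=minimize(cost,v0,method='Nelder-Mead',options=dict(initial_simplex=np.vstack([v0]+[v0+d for d in np.diag(e)]),maxfev=500))
print(len(V),"iou0",round(1-cost(v0),3),"iou",round(1-r.fun,3),"off from tcp",(r.x[:3]-o['position']).round(4),"yaw,tilt deg",np.degrees(r.x[3:]*10).round(1))
E
python3 held.py pyramid_weight wrist scene top; python3 plan.py .4645 .2513 .049 75.5
```

```text
2 iou0 0.828 iou 0.875 off from tcp [-0.0002 -0.     -0.038 ] yaw,tilt deg [ 1.7 -1.6 -0.6]
t 10.15 row [ 0.0007  0.0005  0.105  -0.0004] dist 0.105 turn 0.0 q6 -0.99
```

```bash
python3 -m inch '[[0.0005,0.0005,0.03,0],[0.0005,0.0005,0.06,0],[0.0005,0.0005,0.08,0],[0.0005,0.0005,0.092,0],[0.0005,0.0005,0.1,0],[0.0005,0.0005,0.1,0],[0.0005,0.0005,0.1,0]]'; python3 -m inch '[[0,0,0.001,0],[0,0,0.002,0],[0,0,0.003,0],[0,0,0.003,0]]'
```

```text
clock: 11.02
position: [0.4655, 0.2514, 0.0548]
tcp_rot: [0.126, 0.992, 0.0, 0.001]
wrist_force: [-0.5, -0.4, -2.5]
gripper_width: 0.0417
grasp_force: 61.0
clock: 11.52
position: [0.4646, 0.2511, 0.0509]
tcp_rot: [0.127, 0.992, -0.0, -0.0]
wrist_force: [-0.6, 0.1, -2.0]
gripper_width: 0.0419
grasp_force: 61.0
```

```bash
python3 -m inch '[[0,0,0.001,0],[0,0,0.001,0],[0,0,0.002,0],[0,0,0.002,0],[0,0,0.002,0]]'
```

```text
clock: 12.15
position: [0.4648, 0.2512, 0.0492]
tcp_rot: [0.126, 0.992, 0.0, 0.0]
wrist_force: [-0.7, -0.5, 2.0]
gripper_width: 0.0419
grasp_force: 61.6
```

```bash
python3 -m inch '[[0,0,0.001,0],[0,0,0.001,0]]'; python3 -m inch '[[0,0,0,0],[0,0,0,0],[0,0,0,0],[0,0,-0.01,0],[0,0,-0.05,0],[0,0,-0.11,0],[0,0,-0.11,0]]' 1; python3 plan.py .607 -.213 .155 79
```

```text
clock: 12.4
position: [0.4649, 0.2512, 0.0492]
tcp_rot: [0.126, 0.992, -0.0, -0.0]
wrist_force: [-3.7, -3.0, 9.7]
gripper_width: 0.0418
grasp_force: 62.8
clock: 13.28
position: [0.4693, 0.2528, 0.1647]
tcp_rot: [0.126, 0.992, 0.003, 0.006]
wrist_force: [1.0, 0.5, -0.6]
gripper_width: 0.0851
grasp_force: 0.0
t 13.28 row [-0.25   -0.4165  0.0094 -0.041 ] dist 0.486 turn 3.5 q6 -0.99
```

```bash
python3 -m inch '[[-0.03,-0.05,-0.01,0],[-0.06,-0.1,-0.02,-0.01],[-0.09,-0.15,-0.03,-0.02],[-0.12,-0.2,-0.035,-0.03],[-0.15,-0.25,-0.035,-0.041],[-0.18,-0.3,-0.035,-0.041],[-0.21,-0.35,-0.035,-0.041],[-0.235,-0.392,-0.035,-0.041],[-0.25,-0.4165,-0.035,-0.041],[-0.25,-0.4165,-0.035,-0.041],[-0.25,-0.4165,-0.035,-0.041]]'; python3 look.py w3 oblong_weight; python3 look.py w3 oblong_weight scene top;  python3 plan.py .607 -.213 .033 79
```

```text
clock: 14.65
position: [0.6016, -0.2138, 0.1923]
tcp_rot: [0.096, 0.995, 0.001, -0.001]
wrist_force: [0.3, 0.7, -0.6]
gripper_width: 0.0857
grasp_force: 0.0
[ 0.6016 -0.2138  0.1923] 14.65 [-0.48  0.39  1.43  0.    1.32 -1.86]
oblong_weight [(array([ 0.6065, -0.215 ,  0.0008]), 0.96)] (array([ 0.6068, -0.2126, -0.002 ]), np.float64(170.5), np.float64(0.945), 1)
[ 0.6021 -0.2134  0.193 ] 14.85 [-0.48  0.39  1.43  0.    1.32 -1.86]
oblong_weight [(array([ 0.6056, -0.2122,  0.0018]), 0.6)] (array([ 0.6073, -0.2126, -0.0032]), np.float64(171.1), np.float64(0.936), 2)
t 15.25 row [-4.4e-03  2.5e-03  1.6e-01 -1.0e-04] dist 0.16 turn 0.0 q6 -1.86
```

View pics/w3.png

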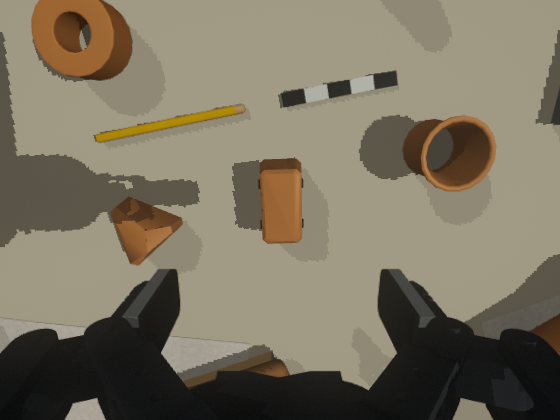

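Wrist view: the oblong at (282,200) stands almost square to the jaws. The lump (140,230) and neck (455,150) are well clear of the fingers.

```bash
python3 -m inch '[[-0.0044,0.0022,0.05,-0.02],[-0.0044,0.0022,0.09,-0.02],[-0.0044,0.0022,0.12,-0.02],[-0.0044,0.0022,0.145,-0.02],[-0.0044,0.0022,0.16,-0.02],[-0.0044,0.0022,0.16,-0.02],[-0.0044,0.0022,0.16,-0.02]]' 1
python3 -m inch '[[0,0,0,0],[0,0,0,0],[0,0,0,0],[0,0,0,0],[0,0,0,0],[0,0,0,0]]' 0
python3 -m inch '[[0,0,-0.02,0],[0,0,-0.06,0],[0,0,-0.12,0],[0,0,-0.12,0],[0,0,-0.12,0]]'; python3 plan.py .5435 .1167 .155 75.5
```

```text
clock: 16.12
position: [0.6079, -0.2139, 0.0342]
tcp_rot: [0.081, 0.997, -0.0, 0.001]
wrist_force: [-0.4, 0.1, -0.2]
gripper_width: 0.0854
grasp_force: 0.0
clock: 16.88
position: [0.6077, -0.2138, 0.0341]
tcp_rot: [0.081, 0.997, -0.0, 0.001]
wrist_force: [-0.5, 0.4, 6.9]
gripper_width: 0.0342
grasp_force: 62.1
clock: 17.5
position: [0.6063, -0.2131, 0.153]
tcp_rot: [0.081, 0.997, 0.0, -0.0]
wrist_force: [-0.2, -0.8, -3.5]
gripper_width: 0.0344
grasp_force: 61.2
t 17.5 row [ 0.1152  0.3153 -0.0019  0.0606] dist 0.336 turn -5.2 q6 -1.88
```

```bash
python3 -m inch '[[0.008,0.022,0,0.004],[0.023,0.063,0,0.012],[0.041,0.112,0,0.02],[0.06,0.163,0,0.03],[0.078,0.213,0,0.04],[0.095,0.26,0,0.05],[0.107,0.293,0,0.06],[0.1152,0.3153,0,0.0606],[0.1152,0.3153,0,0.0606],[0.1152,0.3153,0,0.0606]]'; python3 held.py oblong_weight wrist scene top; python3 plan.py .5435 .1167 .048 75.5
python3 - <<'E'
from h import *
for n in("wrist","scene"):
    p=grab_frame(n)['color'];cv2.imwrite(f"pics/a_{n}.png",p)
a=cv2.hconcat([cv2.resize(cv2.imread(f"pics/a_{n}.png"),(400,300)) for n in("wrist","scene")]);cv2.imwrite("pics/a.png",a)
E
```

```text
clock: 18.75
position: [0.5429, 0.1164, 0.1517]
tcp_rot: [0.126, 0.992, -0.0, -0.001]
wrist_force: [-0.3, -0.1, -0.8]
gripper_width: 0.0344
grasp_force: 61.2
2 iou0 0.428 iou 0.587 off from tcp [ 0.005  -0.0077 -0.0363] yaw,tilt deg [-37.1  13.1  41.2]
t 19.05 row [ 0.0011  0.0009  0.1049 -0.0009] dist 0.105 turn 0.1 q6 -1.26
```

View pics/a.png

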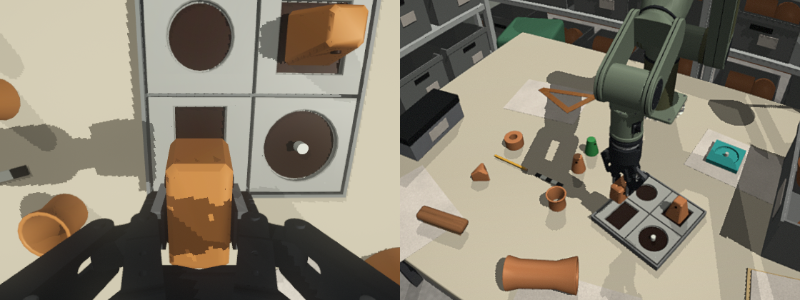

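Left half (wrist): the oblong is held level at (200,200) in front of its recess, and the pyramid stands in the square recess (320,35). Right half (scene): the neck and the lump have not moved.

```bash
python3 -m inch '[[0.001,0.0008,0.03,0],[0.001,0.0008,0.06,0],[0.001,0.0008,0.08,0],[0.001,0.0008,0.092,0],[0.001,0.0008,0.1,0],[0.001,0.0008,0.102,0],[0.001,0.0008,0.102,0],[0.001,0.0008,0.102,0]]'; python3 -m inch '[[0,0,0.001,0],[0,0,0.001,0],[0,0,0.002,0],[0,0,0.002,0],[0,0,0.002,0]]'
```

```text
clock: 20.15
position: [0.5441, 0.1174, 0.0518]
tcp_rot: [0.126, 0.992, 0.0, 0.001]
wrist_force: [-0.4, -0.0, -2.0]
gripper_width: 0.0342
grasp_force: 61.2
clock: 20.78
position: [0.5434, 0.1174, 0.0489]
tcp_rot: [0.126, 0.992, -0.0, -0.0]
wrist_force: [-0.2, 0.2, -1.6]
gripper_width: 0.0342
grasp_force: 61.2
```

```bash
python3 -m inch '[[0,0,0.001,0],[0,0,0.001,0],[0,0,0.002,0],[0,0,0.002,0]]'
```

```text
clock: 21.28
position: [0.5435, 0.1174, 0.048]
tcp_rot: [0.126, 0.992, -0.0, -0.0]
wrist_force: [-2.9, -0.2, 6.1]
gripper_width: 0.0344
grasp_force: 62.2
```

Contact. Now release, rise, and go to the cone at (.4375, -.0895).

```bash
python3 -m inch '[[0,0,0,0],[0,0,0,0],[0,0,0,0],[0,0,-0.01,0],[0,0,-0.05,0],[0,0,-0.11,0],[0,0,-0.11,0],[0,0,-0.11,0]]' 1; python3 plan.py .4375 -.0895 .195 75.5
```

```text
clock: 22.28
position: [0.5435, 0.1174, 0.1576]
tcp_rot: [0.126, 0.992, 0.0, 0.001]
wrist_force: [-0.6, 0.1, -0.4]
gripper_width: 0.0855
grasp_force: 0.0
t 22.27 row [ 0.0507 -0.2268 -0.0375 -0.    ] dist 0.235 turn 0.0 q6 -1.26
```

```bash
python3 -m inch '[[0.012,-0.055,-0.0375,0],[0.024,-0.11,-0.0375,0],[0.037,-0.165,-0.0375,0],[0.047,-0.21,-0.0375,0],[0.0507,-0.2268,-0.0375,0],[0.0507,-0.2268,-0.0375,0],[0.0507,-0.2268,-0.0375,0]]'; python3 look.py w4 cone_weight;python3 look.py w4 cone_weight,ring_weight scene; python3 plan.py .4375 -.0895 .034 75.5
```

```text
clock: 23.15
position: [0.4372, -0.0888, 0.1935]
tcp_rot: [0.126, 0.992, 0.001, -0.001]
wrist_force: [-0.2, 0.5, -0.6]
gripper_width: 0.0851
grasp_force: 0.0
[ 0.4372 -0.0888  0.1935] 23.15 [-0.4  -0.01  1.91  0.    1.24 -1.71]
cone_weight [(array([ 0.3522, -0.091 , -0.0023]), 0.78), (array([ 0.436 , -0.0926,  0.0035]), 0.56)] (array([ 0.4393, -0.0898, -0.0082]), np.float64(15.9), np.float64(0.984), 1)
[ 0.4378 -0.0887  0.1942] 23.35 [-0.39 -0.01  1.91  0.    1.24 -1.71]
cone_weight [(array([ 4.376e-01, -9.210e-02,  3.000e-04]), 0.65), (array([ 0.3535, -0.0866,  0.001 ]), 0.65)] (array([ 0.4373, -0.0895,  0.0008]), np.float64(13.1), np.float64(0.942), 2)
ring_weight [(array([ 0.4447, -0.3417,  0.0014]), 0.92)] (array([ 4.442e-01, -3.422e-01, -3.000e-04]), np.float64(18.1), np.float64(0.972), 2)
t 23.85 row [ 0.      0.      0.1605 -0.    ] dist 0.16 turn 0.0 q6 -1.71
```

View pics/w4.png

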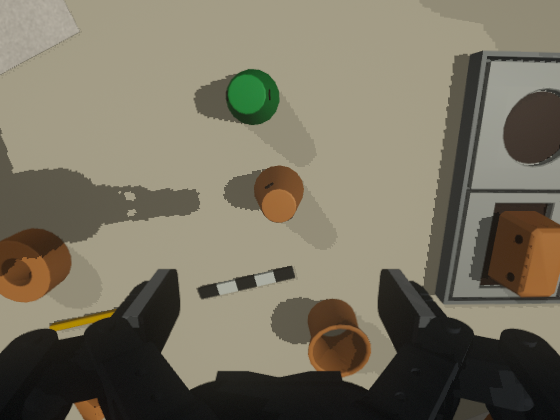

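Wrist view: the terracotta cone at (279,195) is below the jaws, the green one (252,97) is clear, and the oblong sits in its recess (525,250).

```bash
python3 -m inch '[[0,0,0.05,0],[0,0,0.09,0],[0,0,0.12,0],[0,0,0.145,0],[0,0,0.16,0],[0,0,0.16,0],[0,0,0.16,0]]' 1
python3 -m inch '[[0,0,0,0],[0,0,0,0],[0,0,0,0],[0,0,0,0],[0,0,0,0],[0,0,0,0]]' 0
python3 -m inch '[[0,0,-0.02,0],[0,0,-0.06,0],[0,0,-0.12,0],[0,0,-0.12,0],[0,0,-0.12,0]]'; python3 plan.py .437 .1445 .155 75.5; python3 held.py cone_weight wrist scene top
```

```text
clock: 24.72
position: [0.4384, -0.0899, 0.0353]
tcp_rot: [0.126, 0.992, -0.0, 0.001]
wrist_force: [-0.3, 0.0, 0.1]
gripper_width: 0.0853
grasp_force: 0.0
clock: 25.48
position: [0.4381, -0.0896, 0.0356]
tcp_rot: [0.126, 0.992, -0.0, 0.001]
wrist_force: [-1.1, 0.2, 7.6]
gripper_width: 0.0386
grasp_force: 59.0
clock: 26.1
position: [0.4369, -0.0892, 0.154]
tcp_rot: [0.126, 0.992, 0.0, -0.0]
wrist_force: [-0.5, -0.3, -1.4]
gripper_width: 0.0388
grasp_force: 60.2
t 26.1 row [ 0.0584  0.2263 -0.0009  0.    ] dist 0.234 turn -0.0 q6 -1.71
2 iou0 0.82 iou 0.861 off from tcp [-0.0004 -0.0004 -0.0393] yaw,tilt deg [5.9 2.5 0.5]
```

```bash
python3 -m inch '[[0.006,0.023,0,0],[0.018,0.07,0,0],[0.032,0.124,0,0],[0.044,0.17,0,0],[0.053,0.207,0,0],[0.0584,0.2263,0,0],[0.0584,0.2263,0,0],[0.0584,0.2263,0,0]]'; python3 held.py cone_weight wrist scene top; python3 plan.py .437 .1445 .0535 75.5
```

```text
clock: 27.4
position: [0.4374, 0.1437, 0.154]
tcp_rot: [0.126, 0.992, -0.0, -0.001]
wrist_force: [-0.4, -0.3, -1.5]
gripper_width: 0.0385
grasp_force: 60.2
2 iou0 0.389 iou 0.427 off from tcp [-0.007  -0.0035 -0.0363] yaw,tilt deg [ 2.6 11.4  4.4]
t 27.7 row [ 0.001   0.0007  0.101  -0.0008] dist 0.101 turn 0.1 q6 -1.19
```

```bash
python3 -m inch '[[0.0005,0.0005,0.03,0],[0.0005,0.0005,0.06,0],[0.0005,0.0005,0.08,0],[0.0005,0.0005,0.092,0],[0.0005,0.0005,0.1,0],[0.0005,0.0005,0.101,0],[0.0005,0.0005,0.101,0],[0.0005,0.0005,0.101,0]]'; python3 -m inch '[[0,0,0.001,0],[0,0,0.001,0],[0,0,0.002,0],[0,0,0.002,0],[0,0,0.003,0],[0,0,0.003,0]]'
```

```text
clock: 28.7
position: [0.438, 0.1449, 0.0542]
tcp_rot: [0.126, 0.992, 0.0, 0.001]
wrist_force: [0.2, 0.3, -0.7]
gripper_width: 0.0387
grasp_force: 60.2
clock: 29.45
position: [0.4372, 0.1448, 0.0504]
tcp_rot: [0.126, 0.992, -0.0, -0.0]
wrist_force: [-0.3, -0.6, -2.0]
gripper_width: 0.0384
grasp_force: 60.2
```

```bash
python3 -m inch '[[0,0,0.001,0],[0,0,0.001,0],[0,0,0.002,0],[0,0,0.002,0]]'
```

```text
clock: 29.95
position: [0.4374, 0.1448, 0.0496]
tcp_rot: [0.126, 0.992, -0.0, -0.0]
wrist_force: [-4.5, -1.6, 10.6]
gripper_width: 0.0385
grasp_force: 62.2
```

```bash
python3 -m inch '[[0,0,0,0],[0,0,0,0],[0,0,0,0],[0,0,-0.01,0],[0,0,-0.05,0],[0,0,-0.11,0],[0,0,-0.11,0],[0,0,-0.11,0]]' 1; python3 plan.py .4443 -.342 .155 75.5
```

```text
clock: 30.95
position: [0.4372, 0.1448, 0.1588]
tcp_rot: [0.126, 0.992, 0.0, 0.0]
wrist_force: [-0.3, -0.1, -0.1]
gripper_width: 0.0852
grasp_force: 0.0
t 30.95 row [-0.1288 -0.4695  0.0038  0.    ] dist 0.487 turn -0.0 q6 -1.19
```

```bash
python3 -m inch '[[-0.013,-0.047,0,0],[-0.028,-0.102,0,0],[-0.044,-0.16,0,0],[-0.06,-0.218,0,0],[-0.076,-0.276,0,0],[-0.092,-0.335,0,0],[-0.107,-0.39,0,0],[-0.12,-0.437,0,0],[-0.1288,-0.4695,0,0],[-0.1288,-0.4695,0,0],[-0.1288,-0.4695,0,0]]'; python3 look.py w5 ring_weight; python3 plan.py .4443 -.342 .033 75.5
```

```text
clock: 32.33
position: [0.4434, -0.3405, 0.1565]
tcp_rot: [0.126, 0.992, 0.002, -0.002]
wrist_force: [0.2, 0.5, 0.3]
gripper_width: 0.0853
grasp_force: 0.0
[ 0.4434 -0.3405  0.1565] 32.325 [-0.81  0.27  1.67  0.    1.2  -2.13]
ring_weight [(array([ 0.4427, -0.3407, -0.0016]), 0.92)] (array([ 0.4448, -0.3417, -0.0029]), np.float64(11.6), np.float64(0.986), 1)
t 32.52 row [-0.0004 -0.0015  0.1251  0.0009] dist 0.125 turn -0.1 q6 -2.13
```

View pics/w5.png

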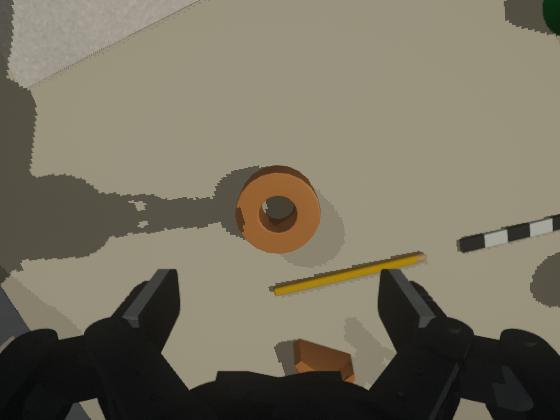

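Wrist view: the ring at (279,210) is centred between the jaws. The lump (323,360) and the pencil lie below the finger paths.

```bash
python3 -m inch '[[0,-0.001,0.04,0],[0,-0.001,0.075,0],[0,-0.001,0.1,0],[0,-0.001,0.118,0],[0,-0.001,0.127,0],[0,-0.001,0.127,0],[0,-0.001,0.127,0]]' 1
python3 -m inch '[[0,0,0,0],[0,0,0,0],[0,0,0,0],[0,0,0,0],[0,0,0,0]]' 0
python3 -m inch '[[0,0,-0.02,0],[0,0,-0.06,0],[0,0,-0.13,0],[0,0,-0.13,0],[0,0,-0.13,0]]'; python3 plan.py .571 .2237 .155 75.5; python3 held.py ring_weight wrist scene top
```

```text
clock: 33.4
position: [0.4449, -0.3437, 0.0326]
tcp_rot: [0.126, 0.992, -0.001, 0.001]
wrist_force: [-0.2, 0.6, 0.1]
gripper_width: 0.0855
grasp_force: 0.0
clock: 34.02
position: [0.4451, -0.344, 0.033]
tcp_rot: [0.126, 0.992, -0.001, 0.001]
wrist_force: [-1.1, -0.0, 5.9]
gripper_width: 0.0616
grasp_force: 66.0
clock: 34.65
position: [0.444, -0.3428, 0.1615]
tcp_rot: [0.126, 0.992, -0.0, 0.0]
wrist_force: [-0.1, 0.7, -1.8]
gripper_width: 0.0613
grasp_force: 65.8
t 34.65 row [ 0.0189  0.5803  0.0064 -0.    ] dist 0.581 turn 0.0 q6 -2.13
2 iou0 0.864 iou 0.887 off from tcp [ 0.0001  0.0004 -0.0358] yaw,tilt deg [ 3.8  0.  -2.6]
```

```bash
python3 -m inch '[[0.002,0.058,0,0],[0.004,0.116,0,0],[0.006,0.174,0,0],[0.008,0.232,0,0],[0.009,0.29,0,0],[0.011,0.348,0,0],[0.013,0.406,0,0],[0.015,0.464,0,0],[0.017,0.515,0,0],[0.018,0.553,0,0],[0.0189,0.5803,0,0],[0.0189,0.5803,0,0],[0.0189,0.5803,0,0]]'; python3 held.py ring_weight wrist scene top
python3 - <<'E'
from h import *
for n in("scene0","top0"):
    p=grab_frame(n[:-1]);c=cv2.imread(f"pics/{n}.png")
    u=project([.571,.2237,.022],p)[0];x,y=u.astype(int)
    g=c[y-9:y+10,x-9:x+10].min(2).astype(float);w=np.clip(g-110,0,None)
    _,l,st,cc=cv2.connectedComponentsWithStats((g>120).astype(np.uint8))
    print(n,u.round(1),[(s[4],(k+[x-9,y-9]).round(1),onplane([k+[x-9,y-9]],.022,p).round(4)) for s,k in zip(st[1:],cc[1:])])
E
python3 plan.py .571 .2237 .052 75.5
```

```text
clock: 36.58
position: [0.5706, 0.2229, 0.1605]
tcp_rot: [0.126, 0.992, -0.001, -0.001]
wrist_force: [0.3, -0.0, -1.2]
gripper_width: 0.0614
grasp_force: 66.0
3 iou0 0.685 iou 0.699 off from tcp [-0.0005 -0.0009 -0.0349] yaw,tilt deg [ 8.1 -1.4  0.8]
scene0 [354.2 332.8] [(np.int32(31), array([354.4, 331.2]), array([[0.5676, 0.2226, 0.022 ]]))]
top0 [178.1 130.2] [(np.int32(17), array([177.9, 129.6]), array([[0.5726, 0.2242, 0.022 ]]))]
t 36.98 row [ 0.0004  0.0005  0.1096 -0.0005] dist 0.11 turn 0.0 q6 -1.09
```

```bash
python3 -m inch '[[0,0,0.03,0],[0,0,0.06,0],[0,0,0.08,0],[0,0,0.095,0],[0,0,0.105,0],[0,0,0.1095,0],[0,0,0.1095,0],[0,0,0.1095,0]]'; python3 -m inch '[[0,0,0.001,0],[0,0,0.002,0],[0,0,0.003,0],[0,0,0.003,0],[0,0,0.003,0]]'
```

```text
clock: 37.98
position: [0.5719, 0.2238, 0.0528]
tcp_rot: [0.126, 0.992, 0.0, 0.001]
wrist_force: [0.3, 0.2, -1.1]
gripper_width: 0.0614
grasp_force: 66.0
clock: 38.6
position: [0.5712, 0.2236, 0.049]
tcp_rot: [0.126, 0.992, -0.0, -0.0]
wrist_force: [0.7, -0.1, -1.6]
gripper_width: 0.0612
grasp_force: 66.0
```

```bash
python3 -m inch '[[0,0,0.001,0],[0,0,0.001,0],[0,0,0.002,0],[0,0,0.002,0],[0,0,0.002,0]]'
```

```text
clock: 39.22
position: [0.5713, 0.2236, 0.0471]
tcp_rot: [0.126, 0.992, 0.0, 0.0]
wrist_force: [-0.5, 0.4, -0.4]
gripper_width: 0.0615
grasp_force: 66.1
```

```bash
python3 -m inch '[[0,0,0.001,0],[0,0,0.001,0],[0,0,0.001,0]]'
```

```text
clock: 39.6
position: [0.5713, 0.2236, 0.047]
tcp_rot: [0.126, 0.992, -0.0, 0.0]
wrist_force: [-2.7, -0.8, 4.9]
gripper_width: 0.0616
grasp_force: 66.7
```

Contact. Now release, rise, and back off toward the robot for a look.

```bash
python3 -m inch '[[0,0,0,0],[0,0,0,0],[0,0,0,0],[0,0,-0.01,0],[0,0,-0.05,0],[0,0,-0.11,0],[0,0,-0.16,0],[0,0,-0.2,0],[0,-0.05,-0.2,0],[0,-0.1,-0.2,0],[0,-0.15,-0.2,0],[0,-0.2,-0.2,0],[0,-0.25,-0.2,0],[0,-0.3,-0.2,0],[0,-0.33,-0.2,0],[0,-0.33,-0.2,0],[0,-0.33,-0.2,0]]' 1
python3 - <<'E'
from h import *
p=grab_frame("scene");q=grab_frame("top")
cv2.imwrite("pics/fin.png",cv2.hconcat([cv2.resize(p['color'][225:385,255:440],(462,400),interpolation=cv2.INTER_CUBIC),cv2.resize(q['color'][95:215,130:230],(333,400),interpolation=cv2.INTER_CUBIC)]))
cv2.imwrite("pics/fin_s.png",p['color'])
for k in NAMES[:4]+NAMES[8:]:
    for n in(p,q): print(k,[(world(r['position'],n).round(3),round(r['p'],2)) for r in place_of(n,k)][:2])
E
```

```text
clock: 41.72
position: [0.4887, -0.0954, 0.2464]
tcp_rot: [0.126, 0.992, 0.0, 0.0]
wrist_force: [0.6, 0.4, -0.9]
gripper_width: 0.0855
grasp_force: 0.0
pyramid_weight [(array([0.463, 0.248, 0.01 ]), 0.86)]
pyramid_weight [(array([0.464, 0.253, 0.016]), 0.6)]
oblong_weight [(array([0.543, 0.12 , 0.016]), 0.9)]
oblong_weight [(array([0.543, 0.114, 0.013]), 0.96), (array([0.465, 0.252, 0.004]), 0.43)]
cone_weight [(array([0.436, 0.145, 0.02 ]), 0.96), (array([ 0.352, -0.091,  0.   ]), 0.9)]
cone_weight [(array([0.438, 0.148, 0.018]), 0.73), (array([ 0.353, -0.092,  0.001]), 0.46)]
ring_weight [(array([0.571, 0.223, 0.011]), 0.72)]
ring_weight [(array([0.572, 0.222, 0.009]), 0.63)]
neck_sherd [(array([ 0.588, -0.07 , -0.007]), 0.94)]
neck_sherd [(array([0.465, 0.253, 0.003]), 0.21)]
lump_sherd [(array([ 0.608, -0.341, -0.004]), 0.74)]
lump_sherd [(array([ 0.609, -0.343, -0.001]), 0.61)]
```

View pics/fin.png

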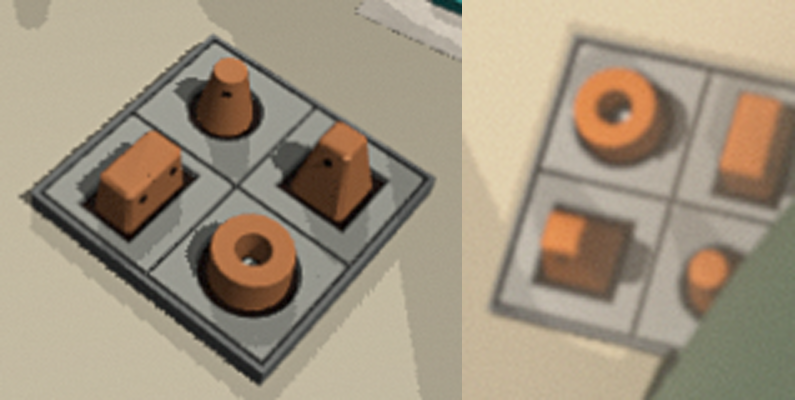

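View pics/fin_s.png

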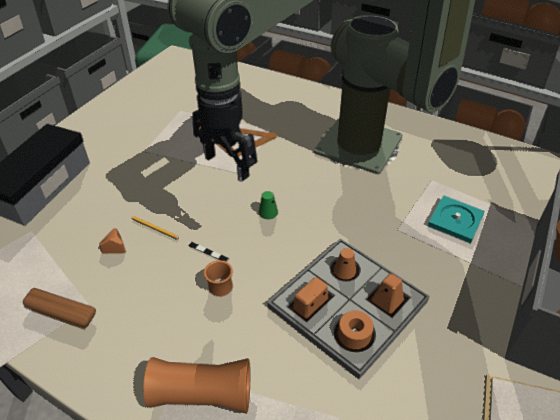

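The final views show all four weights upright in their recesses, with the white post visible in the ring's hole at (250,252). The neck (218,277) and lump (113,241) have not moved.

```bash
python3 -c "from station import *; print(sign_off())"
```

```text
the job is handed in; nothing more can be done
None
```

All four loom weights are seated upright in their recesses, placed in the order listed; the neck and lump sherds were not touched, and the job was handed in at about 42 s.

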